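# Rock the locating block out of the spray jig

### The job

The mirror-cover spray jig needs its pocket inspected: swing the keeper off the shoulder of the locating block by its lug, then rock the block side to side until it frees from the spring-loaded pocket. Do not just pull it straight up, because the jig only stands on the trolley and has to stay standing where it is; leave the other things alone. Finish while holding the block upright and just clear of its pocket, a centimetre or two above it, so that I can look into the seat.

Things in the scene. Friction and masses are not known exactly. Their poses are not given: they have to be found in the camera images.
- jig: Spray jig for mirror covers, 2.7 kg, loose on the trolley: dark steel plate 150 x 230 mm (x, y), top at z 18 mm, with an aluminium housing 74 x 112 mm in its middle, top at z 48 mm, and three rubber-tipped rests up to 70 mm high near the plate's ends (y -92, -92, +92 mm). Origin: centre of its underside; z up, y along its long side, towards the keeper.
- seat (a point): On the jig, its axes: middle of the mouth of the pocket (31.5 x 51 mm, 24 mm deep), level with the housing's top. Two spring pins in its -x wall, 8 mm down, at y -14 and +14 mm, press the block's shank on the +x wall: pulled straight it resists with 40 to 60 N and takes the jig along; rocked about the jig's x axis (top towards +y, then -y) and raised 1 to 2 mm a swing, it slides out.
- keeper (a joint): Keeper, a flat steel turn-button 5 mm thick on the housing: 0 = over the block's +y shoulder; grows anticlockwise seen from above, its tail with the lug swinging from the jig's +y to its -x side; stop at 1.75 rad; clear of the block from 1.1 rad. Stays where it is left (friction about 0.05 N m); starts at 0 to 0.2 rad.
- keeper_lug (a point): Lug to move the keeper by: upright black round post of 12 mm diameter, 30 mm tall, on the tail, 32 mm from the keeper's pivot. The point is on its axis, 6 mm below its top and 24 mm above the tail.
- keeper_pivot (a point): Point on the keeper's vertical turning axis, at the height of point keeper_lug; 42 mm from the block's middle towards the jig's +y.
- block_nose (a point): Locating block, black plastic, about 0.18 kg, axes as the jig's: nose 26 x 40 mm (x, y), 41 mm tall plus a 6 mm dowel, on a shoulder 34 x 56 x 5 mm that rests on the housing's top; below it the shank, 30 x 46 mm, 22 mm deep, with 2.5 mm of play to either y side. Here grip the nose: its middle, 14 mm below its top, 27 mm above the shoulder's top, 54 mm above the block's foot.
- block_foot (a point): The same block's foot: middle of the shank's underside, 54 mm below point block_nose, 22 mm below point seat when seated. The block is past the spring pins once it has risen 14 mm and out of the pocket once it has risen 22 mm. It can lean about 0.1 rad (6 degrees) either way in the pocket, turning about the middle of its shank, some 42 mm below point block_nose.
- bottle_a: Brown additive bottle, 45 mm across, 96 mm tall, loose; leave alone. Origin under its middle.
- bottle_c: Small blue additive bottle, 41 mm across, 86 mm tall, loose; leave alone. Origin under its middle.
- tin: Dark blue paint tin, 72 mm across, 100 mm tall, loose; leave alone. Origin under its middle.

How it is judged:
By the outcome, as a careful person would: the job done as asked, in the order asked, and still so for the second after the job is handed in, while the arm keeps its last pose, push and grip.
It also fails if it takes over 54 s, if anything falls off the work surface, if the arm or the gripper's body presses on something with over 40 N, if the wrist force passes 120 N, or if a joint passes its speed limit or range.

### The arm

A 7-joint arm with a two-finger parallel gripper is mounted at the origin on a cart in front of the work surface, level with it; the furniture and walls round the work are solid. World frame = base frame: x ahead of the robot, y to its left, z up, the work surface at z = 0. Lengths are in m, angles in rad, forces in N, time in s.
With the tool pointing down it reaches from about 0.4 to 0.85 m from the base axis. Payload 4.5 kg.
Tool frame: the origin (TCP) lies midway between the tips of the shut fingers; the grasp point (between the pads) lies 19 mm behind it; z points along the fingers, y is the line along which they close (so a half turn about z gives the same grasp; the last joint's range is limited). The gripper opens to 88 mm and grips with 3 to 60 N. Pads are 18 mm wide; open, the fingers measure 123 mm over their backs; the gripper's body (75 mm by 187 mm) begins 45 mm behind the grasp point.
Start: joints at [-1.278, 0.689, -0.195, 1.565, 0.157, 0.902, -0.215], TCP at [0.16, 0.604, 0.239] pointing down, gripper open.
Joint ranges: [-3.01, 3.01], [-0.46, 2.08], [-1.47, 1.51], [0.13, 2.56], [-1, 4.14], [0.04, 2.09], [-2.66, 2.66]. Speed limits (rad/s): [2.57, 2.57, 3.14, 3.14, 3.14, 3.14, 3.14].

### API

Orientations are given as a unit quaternion [x, y, z, w].
In Python, from plant import get_state, viewer, workorder gives the robot as it stands. The module is installed in compiled form; this text tells all that it offers.
- The arm moves only by the tool step_arm, never from a script. Its argument "motion" is a list of rows, each an object of numbers: "wx", "wy", "wz": the turn, a rotation vector about the tool's x, y, z each as a share of 180 degrees, from -1 to 1; "dx", "dy", "dz": the shift along the tool's x, y, z each as a share of 8 cm, from -1 to 1; "claw": the finger opening in mm, from 0 to 88.1. A call has 1 to 8 rows; each row is the pose to reach, as a shift and turn from the pose commanded when the call began, along the tool's axes at that moment, turning the shorter way round; what a row does not reach only later rows make up. A row lasts 1/10 s, in which the tool goes at most 50 mm and 8.59 degrees, less where a joint would pass 70% of its speed; a pose out of reach is approached as far as the arm can. A call with a number of a shift or a turn outside -1 to 1 is refused whole. A call with a gripper value outside its range is refused whole. The fingers move at their own pace and stop on an object; "force" is the grip in N (left out, the last holds). Time passes only in rows, so rows that repeat a pose let the fingers close. It gives the time, the measured TCP pose, the force, the opening and the grip force at its end, in the units of the state.
- get_state(): the state, without advancing time (a new reading comes with each control period).
- viewer.snapshot(name): name is "side" or "top"; returns (picture, depth): 420x560x3 uint8, red, green, blue; 420x560 float32, m along the optical axis (not along the pixel's ray), 0 where there is no reading.
- viewer.calibration(name): a dict with "vfov" (degrees; the focal length in pixels is half the picture's height over the tangent of half this angle, whatever the lens; pixels are square), "cx", "cy" (the principal point, pixels), "extrinsics" (4x4, takes a point from camera to world coordinates). Camera axes: x right, y down, z forward; pixel columns grow to the right and rows downward; lengths in m; the calibration is good to about 2 mm. A picture is of the moment at which its call begins. calibration takes no time and is no camera call.
- workorder.finish_job(): hands the job in; it is judged then, once.
The state is a dict: "clock": time; "q": joint angles; "qd": joint speeds; "joint_torque": joint torques, N m; "tool_pos": TCP position; "eef_rot": TCP orientation; "contact_force": force on the tool from outside, world axes, zero at the start; "moment": the same for the moment, N m; "opening": opening from 0.0 (shut) to 1.0 (fully open); "finger_force": force on a finger pad.
Only numpy, scipy, OpenCV 4.12 (cv2) and the standard library are available. Lean on these libraries where they do the work, as an engineer would, in place of code of your own. Each camera call takes 0.05 s, during which the arm holds its last target. There are 200 camera calls.

## Working session

There is one attempt and no reset: what is moved stays moved. The work goes in short steps, Python scripts to look and compute and a tool call to move; the robot and the scene stay as the last step left them, time stands still between calls to the robot, and variables do not carry over. Pictures are saved under pics/ and viewed, at most 10 in all, crops included, and the job is handed in when it is done.

Besides the shell and the picture viewer there is one more tool, called after "Request:" by a JSON object that holds its "op" and its "data", one argument or row to a line. step_arm: Moves the arm, as the interface text tells. Shift numbers are shares of 8 cm and turn numbers shares of 180 degrees, none past 1 either way. Its arguments: {"type":"object","properties":{"motion":{"type":"array","items":{"type":"object","properties":{"wx":{"type":"number","minimum":-1,"maximum":1},"wy":{"type":"number","minimum":-1,"maximum":1},"wz":{"type":"number","minimum":-1,"maximum":1},"dx":{"type":"number","minimum":-1,"maximum":1},"dy":{"type":"number","minimum":-1,"maximum":1},"dz":{"type":"number","minimum":-1,"maximum":1},"claw":{"type":"number"}}}},"force":{"type":"number"}},"required":["motion"]}

```bash
mkdir -p pics
cat > h.py <<'E'
import numpy as np,cv2
from plant import get_state,viewer,workorder
from scipy.spatial.transform import Rotation as R
def snap(n,f=None):
    p,d=viewer.snapshot(n); 
    if f: cv2.imwrite('pics/'+f,cv2.cvtColor(p,cv2.COLOR_RGB2BGR))
    return p,d
def cal(n):
    c=viewer.calibration(n); return 210/np.tan(np.radians(c['vfov'])/2),c['cx'],c['cy'],np.array(c['extrinsics'])
def ray(n,u,v):
    f,cx,cy,E=cal(n); return E[:3,3],E[:3,:3]@np.array([(u-cx)/f,(v-cy)/f,1])
def onz(n,u,v,z):
    o,d=ray(n,u,v); return o+d*(z-o[2])/d[2]
def pts(n,d):
    f,cx,cy,E=cal(n); v,u=np.mgrid[:d.shape[0],:d.shape[1]]
    P=np.stack([(u-cx)/f*d,(v-cy)/f*d,d],-1); return P@E[:3,:3].T+E[:3,3]
def proj(n,p):
    f,cx,cy,E=cal(n); q=(np.asarray(p)-E[:3,3])@E[:3,:3]; return q[0]/q[2]*f+cx,q[1]/q[2]*f+cy
E
python3 - <<'E'
from h import *
np.set_printoptions(precision=4,suppress=True)
for n in('top','side'):
    p,d=snap(n,n+'0.png'); print(n,cal(n),(d>0).mean()); np.save(n+'0.npy',d)
s=get_state();print(s['tool_pos'],s['eef_rot'],s['opening'],s['clock'])
print(R.from_quat(s['eef_rot']).as_matrix())
E
```

```text
top (np.float64(515.7562294526193), 274.1714388832575, 222.91395112391817, array([[ 0.032 , -0.9767,  0.2124,  0.4027],
       [-0.9995, -0.0325,  0.0008, -0.0403],
       [ 0.0061, -0.2123, -0.9772,  1.095 ],
       [ 0.    ,  0.    ,  0.    ,  1.    ]])) 0.9960671768707483
side (np.float64(417.4451436772537), 280.23798919582543, 210.39259063858464, array([[ 0.999 ,  0.0156, -0.0424,  0.6784],
       [ 0.0448, -0.4602,  0.8867, -0.8871],
       [-0.0057, -0.8877, -0.4605,  0.539 ],
       [ 0.    ,  0.    ,  0.    ,  1.    ]])) 0.9960586734693877
[0.1599 0.6036 0.238 ] [ 0.129   0.9916 -0.0008 -0.    ] 0.998068030542249 0.1
[[-0.9667  0.2559 -0.0003]
 [ 0.2559  0.9667 -0.0016]
 [-0.0001 -0.0016 -1.    ]]
```

View pics/top0.png

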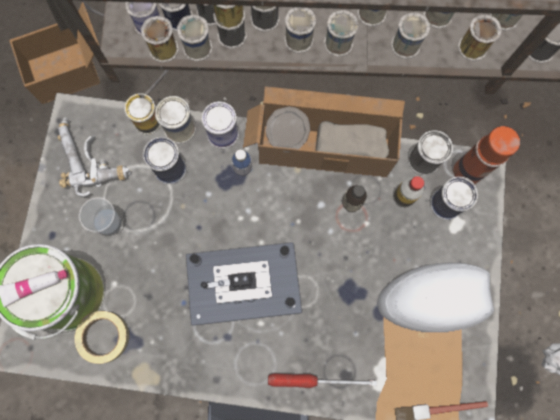

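View pics/side0.png

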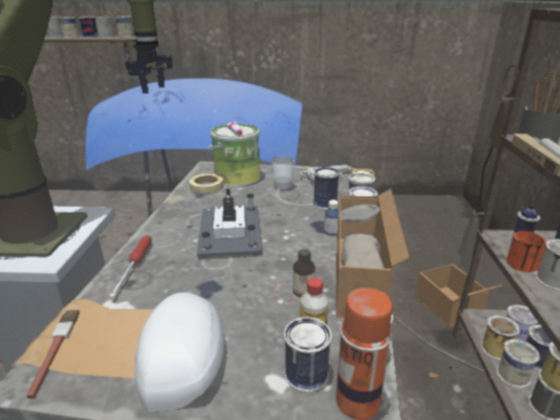

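The top view shows the jig near (243,283), with the keeper and lug towards the left (about (208,285), world +y) and the block at (242,281). The bottles and tin are well away. Next I measure with depth and a zoomed crop.

Run:
```python
from h import *
np.set_printoptions(precision=4,suppress=True)
p=cv2.imread('pics/top0.png');d=np.load('top0.npy')
cv2.imwrite('pics/c0.png',cv2.resize(p[230:335,175:315],None,fx=5.5,fy=5.5,interpolation=cv2.INTER_CUBIC))
P=pts('top',d);w=np.zeros(d.shape,bool);w[230:335,175:315]=1
def rect(lo,hi):
    m=w&(P[...,2]>lo)&(P[...,2]<hi)
    q=P[m];r=cv2.minAreaRect((q[:,:2]*1000).astype(np.float32));print(lo,hi,m.sum(),'med z',np.median(q[:,2]),r,'mean',q.mean(0))
rect(.010,.026);rect(.008,.2);rect(.042,.053);rect(.042,.2);rect(.085,.12);rect(.06,.085)
# bright housing via ray plane
g=cv2.cvtColor(p,cv2.COLOR_BGR2GRAY);m=((g>150)&w).astype(np.uint8)
c=max(cv2.findContours(m,0,1)[0],key=cv2.contourArea).reshape(-1,2)
q=np.array([onz('top',u,v,.048)[:2] for u,v in c]);print('housing',cv2.minAreaRect((q*1000).astype(np.float32)))
```

```text
0.01 0.026 5510 med z 0.01901487090189191 ((508.26336669921875, 21.566726684570312), (150.58255004882812, 230.62649536132812), 8.203930854797363) mean [0.5043 0.0206 0.019 ]
0.008 0.2 7907 med z 0.02016280053783004 ((501.7794189453125, 20.589515686035156), (163.45201110839844, 231.09007263183594), 7.883520126342773) mean [0.5054 0.0205 0.0304]
0.042 0.053 1498 med z 0.049072072347164486 ((504.27606201171875, 16.865501403808594), (103.38471984863281, 191.412841796875), 7.008426189422607) mean [0.5066 0.0182 0.049 ]
0.042 0.2 2327 med z 0.05057426632347428 ((509.0747375488281, 21.316184997558594), (122.51953125, 203.01365661621094), 7.441849708557129) mean [0.508  0.0204 0.0575]
0.085 0.12 304 med z 0.09393861613536636 ((503.865234375, 50.45402145385742), (26.357439041137695, 98.63724517822266), 7.460215091705322) mean [0.5063 0.0283 0.0935]
0.06 0.085 239 med z 0.06470222308505669 ((515.6428833007812, 24.427085876464844), (116.59571838378906, 200.43699645996094), 4.919475555419922) mean [0.5323 0.0335 0.0659]
housing ((506.315185546875, 28.18906021118164), (75.66471099853516, 125.70201110839844), 8.272899627685547)
```

View pics/c0.png

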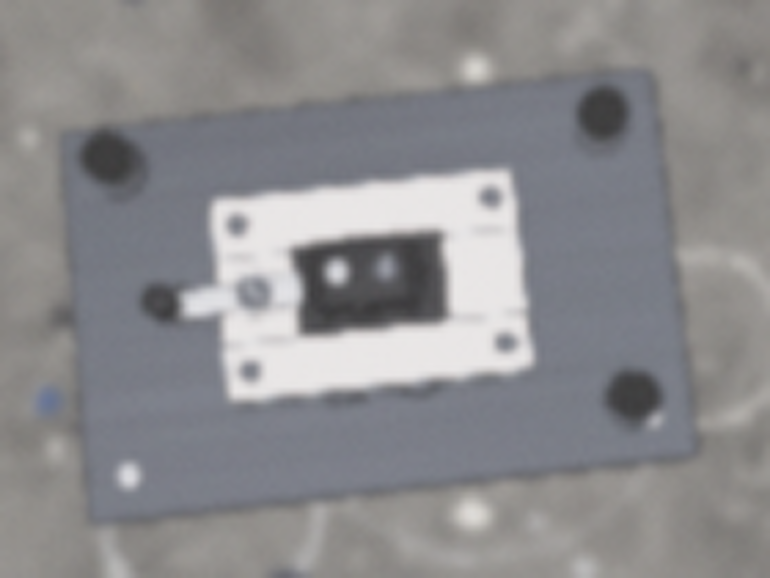

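The crop shows the plate tilted slightly, the lug at about (160,302), the pivot screw at (255,292), the block nose at (370,285) and rests at three corners. That confirms jig +y is close to world +y (yaw about 8°). Next I locate the lug and block.

Run:
```python
from h import *
np.set_printoptions(precision=4,suppress=True)
psi=np.radians(8.0);J=np.array([.508,.0216]);Rz=np.array([[np.cos(psi),-np.sin(psi)],[np.sin(psi),np.cos(psi)]])
P=pts('top',np.load('top0.npy'));w=np.zeros(P.shape[:2],bool);w[230:335,175:315]=1
m=(w&(P[...,2]>.076)).astype(np.uint8)
n,l,st,ce=cv2.connectedComponentsWithStats(m)
for i in range(1,n):
    if st[i,4]<8: continue
    q=P[l==i];r=cv2.minAreaRect((q[:,:2]*1000).astype(np.float32));print(st[i],ce[i],'z',np.percentile(q[:,2],[10,50,95]),r,'jig',(q[:,:2].mean(0)-J)@Rz*1000, 'onz',onz('top',*ce[i],np.median(q[:,2])))
S=pts('side',np.load('side0.npy'));m=(S[...,2]>.062)&(np.abs(S[...,0]-.508)<.08)&(np.abs(S[...,1]-.03)<.13)
n,l,st,ce=cv2.connectedComponentsWithStats(m.astype(np.uint8))
for i in range(1,n):
    if st[i,4]<8: continue
    q=S[l==i];print('side',st[i],q.mean(0),q.min(0),q.max(0),'jig',(q[:,:2].mean(0)-J)@Rz*1000)
# side shot of z 
p=cv2.imread('pics/top0.png')
for nm,jp in (('seat',(0,0)),('piv',(0,42)),('rest',(50,92))):
    print(nm,J+Rz@(np.array(jp)/1000))
# pivot screw / lug by crop pixels
for nm,u,v,z in (('screw',175+255/5.5,230+292/5.5,.059),('lug',175+160/5.5,230+300/5.5,.086),('nose c',175+372/5.5,230+278/5.5,.094),('rest',175+107/5.5,230+155/5.5,.068)):
    a=onz('top',u,v,z);print(nm,a,'jig',(a[:2]-J)@Rz*1000)
```

```text
[231 272  22  15 285] [241.2386 278.9368] z [0.0886 0.0942 0.0992] ((459.20465087890625, 2.9274520874023438), (136.09100341796875, 41.65169143676758), 20.40530776977539) jig [-1.4736 -0.7896] onz [0.5069 0.0208 0.0942]
[201 281   7   7  35] [203.7714 283.9714] z [0.0812 0.0891 0.0921] ((495.5720520019531, 93.80534362792969), (10.639681816101074, 10.46737289428711), 2.0460305213928223) jig [-2.4754 72.9874] onz [0.4953 0.0934 0.0891]
side [223 189  12  27 235] [0.5074 0.0233 0.0831] [ 0.4891 -0.0001  0.0624] [0.5224 0.0966 0.1017] jig [-0.3734  1.7599]
side [248 193   6   3   9] [0.55   0.1203 0.0626] [0.5437 0.1161 0.0622] [0.5579 0.1298 0.063 ] jig [55.3649 91.8702]
side [247 225   9   6  42] [ 0.5722 -0.0641  0.0668] [ 0.5626 -0.0712  0.0621] [ 0.581  -0.0531  0.07  ] jig [ 51.634  -93.8062]
seat [0.508  0.0216]
piv [0.5022 0.0632]
rest [0.5447 0.1197]
screw [0.501  0.0623 0.059 ] jig [-1.2727 41.3101]
lug [0.4945 0.0931 0.086 ] jig [-3.4063 72.7262]
nose c [0.5039 0.0179 0.094 ] jig [-4.5395 -3.0592]
rest [0.5482 0.118  0.068 ] jig [53.2195 89.9046]
```

```bash
cat >> h.py <<'E'
def go(t,yawY=None,rows=None):
    "shares for world target t; yawY: wanted world angle (deg) of tool y"
    s=get_state();M=R.from_quat(s['eef_rot']).as_matrix();p=np.array(s['tool_pos'])
    d=M.T@(np.array(t)-p)/.08
    y=np.degrees(np.arctan2(M[1,1],M[0,1]));print('tcp',p.round(4),'tooly deg',y.round(1),'tilt z',M[:,2].round(4),'shares d',d.round(3),end=' ')
    if yawY is not None: print('wz',round(-(((yawY-y)+90)%180-90)/180,4),end=' ')
    print('F',np.round(s['contact_force'],1),'open',round(s['opening']*88.1,1),'t',s['clock'])
E
python3 - <<'E'
from h import *
P=pts('top',np.load('top0.npy'));
m=(P[...,2]>.10)&(P[...,1]>.15)&(P[...,1]<.75)&(P[...,0]<.65)
q=P[m];print(q.min(0),np.percentile(q,98,axis=0),np.median(q,0), np.percentile(q[:,0],2),np.percentile(q[:,1],2))
go([.4955,.0933,.16],51)
E
```

```text
[0.38284225 0.31077583 0.10001597] [0.5445199  0.44834636 0.17842371] [0.47138708 0.37849894 0.15599994] 0.40063359349333144 0.3149475843415867
tcp [0.1599 0.6036 0.238 ] tooly deg 75.2 tilt z [-3.0e-04 -1.6e-03 -1.0e+00] shares d [-5.688 -5.092  0.984] wz 0.1343 F [-0.2  0.1  0.2] open 87.9 t 0.1
```

Request:
{"op": "step_arm", "data": {
  "motion": [
    {"dx": -0.3, "dy": -0.35},
    {"dx": -0.6, "dy": -0.7},
    {"dx": -0.9, "dy": -1}
  ]
}}

```text
$.motion[0]: bad value
```

Request:
{"op": "step_arm", "data": {
  "motion": [
    {"dx": -0.3, "dy": -0.35},
    {"dx": -0.6, "dy": -0.7},
    {"dx": -0.9, "dy": -1}
  ]
}}

```text
$.motion[0]: bad value
```

Request:
{"op": "step_arm", "data": {
  "motion": [
    {"dx": -0.35, "dy": -0.35},
    {"dx": -0.7, "dy": -0.7},
    {"dx": -1, "dy": -1}
  ]
}}

```text
$.motion[0]: bad value
```

Request:
{"op": "step_arm", "data": {
  "motion": [
    {"dx": -0.35, "dy": -0.35},
    {"dx": -0.7, "dy": -0.7},
    {"dx": -1, "dy": -0.9}
  ]
}}

```text
$.motion[0]: bad value
```

Request:
{"op": "step_arm", "data": {
  "motion": [
    {"dx": -0.35, "dy": -0.3, "wz": 0.04},
    {"dx": -0.7, "dy": -0.6, "wz": 0.08},
    {"dx": -1, "dy": -0.9, "wz": 0.134},
    {"dx": -1, "dy": -0.9, "wz": 0.134}
  ]
}}

```text
$.motion[0]: bad value
```

Run:
```python
from h import *
go([.4955,.0933,.16],51)
```

```text
tcp [0.1599 0.6036 0.238 ] tooly deg 75.2 tilt z [-3.0e-04 -1.6e-03 -1.0e+00] shares d [-5.688 -5.092  0.984] wz 0.1343 F [-0.2  0.1  0.2] open 87.9 t 0.1
```

Request:
{"op": "step_arm", "data": {
  "motion": [
    {"dx": -0.3, "dy": -0.35, "dz": 0, "wx": 0, "wy": 0, "wz": 0, "claw": 88},
    {"dx": -0.6, "dy": -0.7, "dz": 0, "wx": 0, "wy": 0, "wz": 0, "claw": 88},
    {"dx": -0.9, "dy": -1, "dz": 0, "wx": 0, "wy": 0, "wz": 0, "claw": 88}
  ]
}}

```text
clock: 0.4
tool_pos: [0.2093, 0.5066, 0.2383]
eef_rot: [0.129, 0.992, -0.001, -0.0]
contact_force: [1.1, -0.1, 0.4]
opening: 1.0
finger_force: 0.0
```

Request:
{"op": "step_arm", "data": {
  "motion": [
    {"dx": -0.35, "dy": -0.35, "dz": 0, "wx": 0, "wy": 0, "wz": 0, "claw": 60},
    {"dx": -0.7, "dy": -0.7, "dz": 0, "wx": 0, "wy": 0, "wz": 0, "claw": 60},
    {"dx": -1, "dy": -1, "dz": 0, "wx": 0, "wy": 0, "wz": 0, "claw": 60}
  ]
}}

```text
clock: 0.7
tool_pos: [0.2668, 0.4083, 0.2385]
eef_rot: [0.129, 0.992, -0.001, 0.0]
contact_force: [0.8, -0.0, 0.1]
opening: 0.751
finger_force: 0.0
```

Request:
{"op": "step_arm", "data": {
  "motion": [
    {"dx": -0.35, "dy": -0.35, "dz": 0, "wx": 0, "wy": 0, "wz": 0, "claw": 40},
    {"dx": -0.7, "dy": -0.7, "dz": 0, "wx": 0, "wy": 0, "wz": 0, "claw": 40},
    {"dx": -1, "dy": -1, "dz": 0, "wx": 0, "wy": 0, "wz": 0, "claw": 40}
  ]
}}

```text
clock: 1.0
tool_pos: [0.3235, 0.3106, 0.2386]
eef_rot: [0.129, 0.992, -0.001, -0.0]
contact_force: [-0.0, -0.2, 0.9]
opening: 0.48
finger_force: 0.0
```

Request:
{"op": "step_arm", "data": {
  "motion": [
    {"dx": -0.35, "dy": -0.35, "dz": 0, "wx": 0, "wy": 0, "wz": 0, "claw": 32},
    {"dx": -0.7, "dy": -0.7, "dz": 0, "wx": 0, "wy": 0, "wz": 0, "claw": 32},
    {"dx": -1, "dy": -1, "dz": 0, "wx": 0, "wy": 0, "wz": 0, "claw": 32}
  ]
}}

```text
clock: 1.3
tool_pos: [0.3803, 0.2129, 0.2386]
eef_rot: [0.13, 0.992, -0.0, -0.0]
contact_force: [-0.2, 1.4, -0.3]
opening: 0.364
finger_force: 0.0
```

Request:
{"op": "step_arm", "data": {
  "motion": [
    {"dx": -0.35, "dy": -0.3, "dz": 0, "wx": 0, "wy": 0, "wz": 0.04, "claw": 32},
    {"dx": -0.7, "dy": -0.6, "dz": 0, "wx": 0, "wy": 0, "wz": 0.08, "claw": 32},
    {"dx": -1, "dy": -0.7, "dz": 0.3, "wx": 0, "wy": 0, "wz": 0.134, "claw": 32},
    {"dx": -1, "dy": -0.7, "dz": 0.4, "wx": 0, "wy": 0, "wz": 0.134, "claw": 32}
  ]
}}

```text
clock: 1.7
tool_pos: [0.4447, 0.1373, 0.2054]
eef_rot: [0.338, 0.941, -0.001, 0.001]
contact_force: [-0.4, 0.8, 1.2]
opening: 0.362
finger_force: 0.0
```

Run:
```python
from h import *
go([.4955,.0933,.13],51)
```

```text
tcp [0.4447 0.1373 0.2054] tooly deg 50.5 tilt z [ 6.0e-04 -1.9e-03 -1.0e+00] shares d [-0.838 -0.02   0.944] wz -0.0026 F [-0.4  0.8  1.2] open 31.9 t 1.7
```

Request:
{"op": "step_arm", "data": {
  "motion": [
    {"dx": -0.4, "dy": -0.01, "dz": 0.4, "wx": 0, "wy": 0, "wz": 0, "claw": 32},
    {"dx": -0.8, "dy": -0.02, "dz": 0.9, "wx": 0, "wy": 0, "wz": 0, "claw": 32},
    {"dx": -0.82, "dy": -0.02, "dz": 1, "wx": 0, "wy": 0, "wz": 0, "claw": 32},
    {"dx": -0.82, "dy": -0.02, "dz": 1, "wx": 0, "wy": 0, "wz": 0, "claw": 32}
  ]
}}

```text
clock: 2.1
tool_pos: [0.491, 0.0982, 0.1252]
eef_rot: [0.333, 0.943, -0.001, -0.002]
contact_force: [-0.1, 0.1, -0.7]
opening: 0.363
finger_force: 0.0
```

Run:
```python
from h import *
go([.4955,.0933,.064],51)
p,d=snap('side','s1.png');np.save('s1.npy',d)
im=cv2.imread('pics/s1.png');a=[int(x) for x in proj('side',[.5,.06,.08])]
print(a)
cv2.imwrite('pics/s1c.png',cv2.resize(im[a[1]-60:a[1]+60,a[0]-70:a[0]+70],None,fx=5,fy=5,interpolation=cv2.INTER_CUBIC))
for q in ([.4955,.0933,.088],[.4955,.0933,.082],get_state()['tool_pos']): print(5*(np.array(proj('side',q))-[a[0]-70,a[1]-60]))
```

```text
tcp [0.491  0.0982 0.1252] tooly deg 51.1 tilt z [-4.5e-03 -4.0e-04 -1.0e+00] shares d [-0.084 -0.01   0.765] wz 0.0005 F [-0.1  0.1 -0.7] open 32.0 t 2.1
[227, 198]
[354.05702042 258.61250791]
[354.78839563 269.09739733]
[342.95667666 185.6129811 ]
```

View pics/s1c.png

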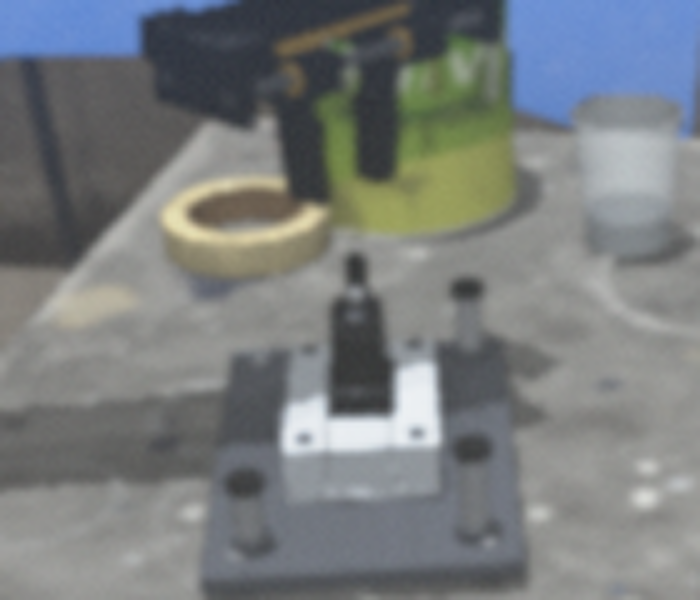

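The side crop shows the fingers above and the lug top at (355,258), exactly where the estimate projects. I descend round the lug.

Request:
{"op": "step_arm", "data": {
  "motion": [
    {"dx": -0.084, "dy": -0.01, "dz": 0.2, "wx": 0, "wy": 0, "wz": 0, "claw": 32},
    {"dx": -0.084, "dy": -0.01, "dz": 0.4, "wx": 0, "wy": 0, "wz": 0, "claw": 32},
    {"dx": -0.084, "dy": -0.01, "dz": 0.6, "wx": 0, "wy": 0, "wz": 0, "claw": 32},
    {"dx": -0.084, "dy": -0.01, "dz": 0.75, "wx": 0, "wy": 0, "wz": 0, "claw": 32},
    {"dx": -0.084, "dy": -0.01, "dz": 0.75, "wx": 0, "wy": 0, "wz": 0, "claw": 32}
  ]
}}

```text
clock: 2.65
tool_pos: [0.4964, 0.0944, 0.0667]
eef_rot: [0.332, 0.943, 0.0, -0.001]
contact_force: [-0.8, -0.9, -0.4]
opening: 0.363
finger_force: 0.0
```

Run:
```python
from h import *
go([.4955,.0933,.064],51)
```

```text
tcp [0.4964 0.0944 0.0667] tooly deg 51.2 tilt z [-1.2e-03  5.0e-04 -1.0e+00] shares d [ 0.001 -0.018  0.033] wz 0.001 F [-0.8 -0.9 -0.4] open 32.0 t 2.65
```

Close on the lug gently.

Request:
{"op": "step_arm", "data": {
  "motion": [
    {"dx": 0, "dy": -0.015, "dz": 0.01, "wx": 0, "wy": 0, "wz": 0, "claw": 16},
    {"dx": 0, "dy": -0.015, "dz": 0.01, "wx": 0, "wy": 0, "wz": 0, "claw": 10},
    {"dx": 0, "dy": -0.015, "dz": 0.01, "wx": 0, "wy": 0, "wz": 0, "claw": 8},
    {"dx": 0, "dy": -0.015, "dz": 0.01, "wx": 0, "wy": 0, "wz": 0, "claw": 8},
    {"dx": 0, "dy": -0.015, "dz": 0.01, "wx": 0, "wy": 0, "wz": 0, "claw": 8}
  ],
  "force": 5
}}

```text
clock: 3.15
tool_pos: [0.4977, 0.0939, 0.0666]
eef_rot: [0.333, 0.943, 0.002, 0.001]
contact_force: [1.0, 5.5, 4.7]
opening: 0.13
finger_force: 5.0
```

Run:
```python
from h import *
go([.4955,.0933,.064],51)
s=get_state();p=np.array(s['tool_pos']);M=R.from_quat(s['eef_rot']).as_matrix()
c=np.array([.5015,.0625]);r=p[:2]-c;print('r',np.hypot(*r),'ang from +y',np.degrees(np.arctan2(-r[0],r[1])),'fing',s['finger_force'])
a0=np.arctan2(-r[0],r[1]);
for k in range(1,9):
    a=a0+k*np.radians(10);t=c+.032*np.array([-np.sin(a),np.cos(a)]);d=M.T@np.r_[t-p[:2],0]/.08;print(k,d.round(3))
```

```text
tcp [0.4977 0.0939 0.0666] tooly deg 51.1 tilt z [ 0.0027  0.0026 -1.    ] shares d [ 0.017 -0.023  0.033] wz 0.0007 F [1.  5.5 4.7] open 11.5 t 3.15
r 0.031585645103035596 ang from +y 6.828125915732027 fing 4.999532690271735
1 [ 0.048 -0.05  -0.   ]
2 [ 0.082 -0.111 -0.   ]
3 [ 0.105 -0.177 -0.001]
4 [ 0.116 -0.246 -0.001]
5 [ 0.115 -0.315 -0.001]
6 [ 0.102 -0.384 -0.001]
7 [ 0.078 -0.449 -0.002]
8 [ 0.042 -0.509 -0.002]
```

Request:
{"op": "step_arm", "data": {
  "motion": [
    {"dx": 0.045, "dy": -0.05, "dz": 0, "wx": 0, "wy": 0, "wz": 0, "claw": 8},
    {"dx": 0.08, "dy": -0.11, "dz": 0, "wx": 0, "wy": 0, "wz": 0, "claw": 8},
    {"dx": 0.105, "dy": -0.175, "dz": 0, "wx": 0, "wy": 0, "wz": 0, "claw": 8},
    {"dx": 0.115, "dy": -0.245, "dz": 0, "wx": 0, "wy": 0, "wz": 0, "claw": 8}
  ]
}}

```text
clock: 3.55
tool_pos: [0.4777, 0.0847, 0.0663]
eef_rot: [0.332, 0.943, 0.002, 0.0]
contact_force: [-0.2, 6.0, 2.6]
opening: 0.134
finger_force: 5.0
```

Run:
```python
from h import *
go([.4955,.0933,.064],51)
s=get_state();p=np.array(s['tool_pos']);M=R.from_quat(s['eef_rot']).as_matrix()
c=np.array([.5015,.0625]);r=p[:2]-c;print('r',np.hypot(*r),'ang from +y',np.degrees(np.arctan2(-r[0],r[1])),'fing',s['finger_force'])
a0=np.arctan2(-r[0],r[1]);
for k in range(1,9):
    a=a0+k*np.radians(10);t=c+.032*np.array([-np.sin(a),np.cos(a)]);d=M.T@np.r_[t-p[:2],0]/.08;print(k,np.degrees(a)-8,d.round(3))
```

```text
tcp [0.4777 0.0847 0.0663] tooly deg 51.2 tilt z [ 0.0019  0.0027 -1.    ] shares d [-0.106  0.224  0.029] wz 0.0011 F [-0.2  6.   2.6] open 11.8 t 3.55
r 0.03254274029919858 ang from +y 47.060106208427044 fing 4.9977487383876
1 49.060106208427044 [-0.008 -0.07  -0.   ]
2 59.060106208427044 [-0.021 -0.139 -0.   ]
3 69.06010620842704 [-0.046 -0.204 -0.001]
4 79.06010620842704 [-0.082 -0.264 -0.001]
5 89.06010620842704 [-0.127 -0.316 -0.001]
6 99.06010620842703 [-0.181 -0.36  -0.001]
7 109.06010620842704 [-0.242 -0.394 -0.001]
8 119.06010620842704 [-0.308 -0.417 -0.001]
```

Request:
{"op": "step_arm", "data": {
  "motion": [
    {"dx": -0.005, "dy": -0.07, "dz": 0, "wx": 0, "wy": 0, "wz": 0, "claw": 8},
    {"dx": -0.02, "dy": -0.14, "dz": 0, "wx": 0, "wy": 0, "wz": 0, "claw": 8},
    {"dx": -0.045, "dy": -0.205, "dz": 0, "wx": 0, "wy": 0, "wz": 0, "claw": 8},
    {"dx": -0.08, "dy": -0.265, "dz": 0, "wx": 0, "wy": 0, "wz": 0, "claw": 8},
    {"dx": -0.105, "dy": -0.295, "dz": 0, "wx": 0, "wy": 0, "wz": 0, "claw": 8},
    {"dx": -0.105, "dy": -0.295, "dz": 0, "wx": 0, "wy": 0, "wz": 0, "claw": 8}
  ]
}}

```text
clock: 4.15
tool_pos: [0.4689, 0.0577, 0.066]
eef_rot: [0.334, 0.943, -0.001, 0.0]
contact_force: [0.6, 0.3, 2.2]
opening: 0.132
finger_force: 5.0
```

Run:
```python
from h import *
go([.4955,.0933,.064],51)
s=get_state();p=np.array(s['tool_pos'])
c=np.array([.5015,.0625]);r=p[:2]-c;print('r',np.hypot(*r),'ang from +y',np.degrees(np.arctan2(-r[0],r[1])),'fing',s['finger_force'])
```

```text
tcp [0.4689 0.0577 0.066 ] tooly deg 51.0 tilt z [-2.0e-04 -1.1e-03 -1.0e+00] shares d [0.022 0.555 0.024] wz -0.0003 F [0.6 0.3 2.2] open 11.6 t 4.15
r 0.032934931246202594 ang from +y 98.36766718791978 fing 5.002401410602033
```

Request:
{"op": "step_arm", "data": {
  "motion": [
    {"dx": 0, "dy": 0, "dz": 0, "wx": 0, "wy": 0, "wz": 0, "claw": 28},
    {"dx": 0, "dy": 0, "dz": 0, "wx": 0, "wy": 0, "wz": 0, "claw": 28},
    {"dx": 0, "dy": 0, "dz": -0.3, "wx": 0, "wy": 0, "wz": 0, "claw": 28},
    {"dx": 0, "dy": 0, "dz": -0.6, "wx": 0, "wy": 0, "wz": 0, "claw": 40},
    {"dx": 0, "dy": 0, "dz": -0.9, "wx": 0, "wy": 0, "wz": 0, "claw": 60},
    {"dx": 0, "dy": 0, "dz": -0.9, "wx": 0, "wy": 0, "wz": 0, "claw": 60}
  ]
}}

```text
clock: 4.75
tool_pos: [0.4699, 0.0586, 0.1399]
eef_rot: [0.334, 0.943, 0.001, 0.002]
contact_force: [-0.5, 0.5, 0.2]
opening: 0.572
finger_force: 0.0
```

Run:
```python
from h import *
np.set_printoptions(precision=4,suppress=True)
go([.507,.021,.14],98)
p,d=snap('top','t2.png');P=pts('top',d)
w=np.zeros(d.shape,bool);w[230:335,175:315]=1
m=w&(P[...,2]>.010)&(P[...,2]<.026);print(cv2.minAreaRect((P[m][:,:2]*1000).astype(np.float32)))
cv2.imwrite('pics/t2c.png',cv2.resize(cv2.imread('pics/t2.png')[230:335,175:315],None,fx=5.5,fy=5.5,interpolation=cv2.INTER_CUBIC))
```

```text
tcp [0.4699 0.0586 0.1399] tooly deg 51.0 tilt z [ 0.0036  0.0001 -1.    ] shares d [-0.656 -0.074  0.001] wz -0.2612 F [-0.5  0.5  0.2] open 50.4 t 4.75
((513.7449951171875, -17.928558349609375), (150.02487182617188, 150.6573486328125), 8.147232055664062)
```

View pics/t2c.png

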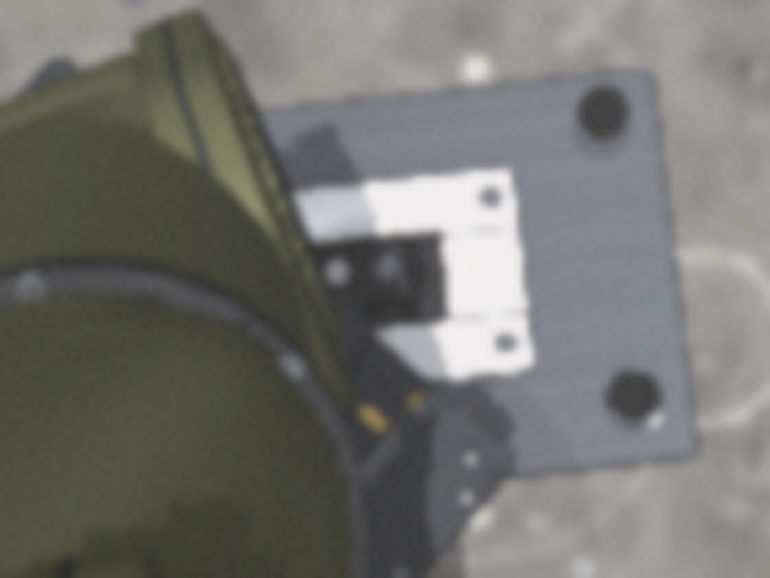

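The jig hasn't moved: the rests are at the same pixels, (603,112) and (633,397), and the yaw is still 8.15°. I go over the block with the jaw axis along jig y.

Request:
{"op": "step_arm", "data": {
  "motion": [
    {"dx": -0.16, "dy": -0.02, "dz": 0, "wx": 0, "wy": 0, "wz": -0.045, "claw": 62},
    {"dx": -0.33, "dy": -0.04, "dz": 0, "wx": 0, "wy": 0, "wz": -0.09, "claw": 62},
    {"dx": -0.5, "dy": -0.06, "dz": 0, "wx": 0, "wy": 0, "wz": -0.135, "claw": 62},
    {"dx": -0.656, "dy": -0.074, "dz": 0, "wx": 0, "wy": 0, "wz": -0.18, "claw": 62},
    {"dx": -0.656, "dy": -0.074, "dz": 0, "wx": 0, "wy": 0, "wz": -0.225, "claw": 62},
    {"dx": -0.656, "dy": -0.074, "dz": 0, "wx": 0, "wy": 0, "wz": -0.262, "claw": 62},
    {"dx": -0.656, "dy": -0.074, "dz": 0, "wx": 0, "wy": 0, "wz": -0.262, "claw": 62}
  ]
}}

```text
clock: 5.5
tool_pos: [0.5049, 0.0209, 0.1364]
eef_rot: [-0.071, 0.997, 0.0, -0.002]
contact_force: [0.1, -0.6, 0.4]
opening: 0.706
finger_force: 0.0
```

Run:
```python
from h import *
go([.507,.021,.065],98.15)
p,d=snap('side','s3.png')
a=[int(x) for x in proj('side',[.507,.021,.08])];print(a)
cv2.imwrite('pics/s3c.png',cv2.resize(cv2.imread('pics/s3.png')[a[1]-50:a[1]+50,a[0]-60:a[0]+60],None,fx=6,fy=6,interpolation=cv2.INTER_CUBIC))
```

```text
tcp [0.5049 0.0209 0.1364] tooly deg 98.2 tilt z [-3.1e-03  1.0e-04 -1.0e+00] shares d [-0.029 -0.003  0.893] wz 0.0003 F [ 0.1 -0.6  0.4] open 62.2 t 5.5
[228, 205]
```

View pics/s3c.png

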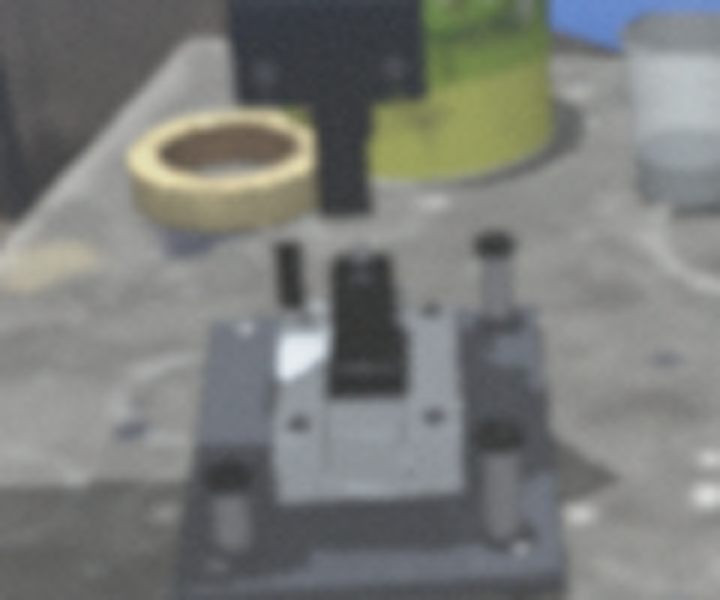

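Run:
```python
from h import *
t=np.array(get_state()['tool_pos']);f=t+np.array([.0052,-.036,0])
for q in (t,f,[.507,.021,.094],[.510,.001,.094],[.507,.021,.1]): print(((np.array(proj('side',q))-[168,155])*6).round(0))
# centre of dark nose in side picture rows just under the nose top
im=cv2.cvtColor(cv2.imread('pics/s3.png'),cv2.COLOR_BGR2GRAY)
for v in range(196,222,2):
    r=im[v,215:245]; i=np.where(r<55)[0]; print(v,(i.min()+215,i.max()+215) if len(i) else None,end='; ')
```

```text
[347. 173.]
[345. 211.]
[358. 269.]
[358. 291.]
[357. 256.]
196 None; 198 None; 200 None; 202 None; 204 None; 206 None; 208 (np.int64(227), np.int64(227)); 210 (np.int64(227), np.int64(232)); 212 None; 214 None; 216 None; 218 (np.int64(226), np.int64(233)); 220 None;
```

Request:
{"op": "step_arm", "data": {
  "motion": [
    {"dx": -0.04, "dy": 0, "dz": 0.2, "wx": 0, "wy": 0, "wz": 0, "claw": 62},
    {"dx": -0.04, "dy": 0, "dz": 0.4, "wx": 0, "wy": 0, "wz": 0, "claw": 62},
    {"dx": -0.04, "dy": 0, "dz": 0.6, "wx": 0, "wy": 0, "wz": 0, "claw": 62},
    {"dx": -0.04, "dy": 0, "dz": 0.8, "wx": 0, "wy": 0, "wz": 0, "claw": 62},
    {"dx": -0.04, "dy": 0, "dz": 0.87, "wx": 0, "wy": 0, "wz": 0, "claw": 62},
    {"dx": -0.04, "dy": 0, "dz": 0.88, "wx": 0, "wy": 0, "wz": 0, "claw": 62},
    {"dx": -0.04, "dy": 0, "dz": 0.88, "wx": 0, "wy": 0, "wz": 0, "claw": 50}
  ]
}}

```text
clock: 6.25
tool_pos: [0.5092, 0.0221, 0.0677]
eef_rot: [-0.071, 0.997, -0.0, 0.0]
contact_force: [0.2, -1.1, -0.2]
opening: 0.639
finger_force: 0.0
```

Request:
{"op": "step_arm", "data": {
  "motion": [
    {"dx": 0, "dy": 0, "dz": 0, "wx": 0, "wy": 0, "wz": 0, "claw": 44},
    {"dx": 0, "dy": 0, "dz": 0, "wx": 0, "wy": 0, "wz": 0, "claw": 36},
    {"dx": 0, "dy": 0, "dz": 0, "wx": 0, "wy": 0, "wz": 0, "claw": 36},
    {"dx": 0, "dy": 0, "dz": 0, "wx": 0, "wy": 0, "wz": 0, "claw": 36}
  ],
  "force": 5
}}

```text
clock: 6.65
tool_pos: [0.5093, 0.0238, 0.0681]
eef_rot: [-0.072, 0.997, 0.001, 0.001]
contact_force: [-1.7, 6.2, 4.7]
opening: 0.455
finger_force: 5.0
```

Run:
```python
from h import *
go([.507,.021,.065],98.15);print(get_state()['moment'])
```

```text
tcp [0.5093 0.0238 0.0681] tooly deg 98.3 tilt z [ 0.0012  0.0026 -1.    ] shares d [ 0.034 -0.03   0.038] wz 0.0008 F [-1.7  6.2  4.7] open 40.1 t 6.65
[ 1.14314987  0.29324289 -0.05357449]
```

Request:
{"op": "step_arm", "data": {
  "motion": [
    {"dx": 0, "dy": 0.022, "dz": 0.01, "wx": 0, "wy": 0, "wz": 0, "claw": 30},
    {"dx": 0, "dy": 0.022, "dz": 0.01, "wx": 0, "wy": 0, "wz": 0, "claw": 30},
    {"dx": 0, "dy": 0.022, "dz": 0.01, "wx": 0, "wy": 0, "wz": 0, "claw": 30}
  ],
  "force": 45
}}

```text
clock: 6.95
tool_pos: [0.5093, 0.0238, 0.068]
eef_rot: [-0.072, 0.997, -0.0, 0.001]
contact_force: [-3.1, 2.0, 12.2]
opening: 0.452
finger_force: 45.0
```

Request:
{"op": "step_arm", "data": {
  "motion": [
    {"dx": 0, "dy": 0.017, "dz": 0, "wx": 0.015, "wy": 0, "wz": 0, "claw": 30},
    {"dx": 0, "dy": 0.034, "dz": 0, "wx": 0.03, "wy": 0, "wz": 0, "claw": 30},
    {"dx": 0, "dy": 0.034, "dz": -0.005, "wx": 0.03, "wy": 0, "wz": 0, "claw": 30}
  ]
}}

```text
clock: 7.25
tool_pos: [0.5093, 0.0254, 0.0695]
eef_rot: [-0.071, 0.996, -0.049, 0.005]
contact_force: [-2.9, -0.5, 18.7]
opening: 0.451
finger_force: 45.0
```

```bash
cat >> h.py <<'E'
def st():
    s=get_state();M=R.from_quat(s['eef_rot']).as_matrix();p=np.array(s['tool_pos'])
    c,sn=np.cos(np.radians(8.15)),np.sin(np.radians(8.15));ex=np.array([c,sn,0]);ey=np.array([-sn,c,0])
    F=np.array(s['contact_force']);print('t',s['clock'],'tcp jig mm',((p-[.508,.0215,0])@np.array([ex,ey,[0,0,1]]).T*1000).round(1),'lean top->+y deg',np.degrees(np.arcsin(-M[:,2]@ey)).round(2),'x',np.degrees(np.arcsin(-M[:,2]@ex)).round(2),'F jig',[round(float(F@ex),1),round(float(F@ey),1),round(float(F[2]),1)],'M',np.round(s['moment'],2),'open',round(s['opening']*88.1,1),'grip',round(s['finger_force'],1))
E
python3 -c "from h import *;st()"
```

```text
t 7.25 tcp jig mm [ 1.9  3.7 69.5] lean top->+y deg 5.69 x -0.14 F jig [-2.9, -0.1, 18.7] M [ 0.09  0.63 -0.22] open 39.7 grip 45.0
```

Request:
{"op": "step_arm", "data": {
  "motion": [
    {"dx": 0, "dy": 0, "dz": -0.03, "wx": 0, "wy": 0, "wz": 0, "claw": 30},
    {"dx": 0, "dy": 0, "dz": -0.04, "wx": 0, "wy": 0, "wz": 0, "claw": 30},
    {"dx": 0, "dy": -0.017, "dz": -0.045, "wx": -0.015, "wy": 0, "wz": 0, "claw": 30},
    {"dx": 0, "dy": -0.034, "dz": -0.045, "wx": -0.03, "wy": 0, "wz": 0, "claw": 30}
  ]
}}

```text
clock: 7.65
tool_pos: [0.5093, 0.024, 0.0706]
eef_rot: [-0.072, 0.997, 0.001, 0.0]
contact_force: [2.1, 1.4, -10.7]
opening: 0.45
finger_force: 44.9
```

```bash
python3 -c "from h import *;st()"
```

```text
t 7.65 tcp jig mm [ 1.6  2.3 70.6] lean top->+y deg -0.08 x -0.02 F jig [2.2, 1.1, -10.7] M [ 0.17 -0.4  -0.07] open 39.6 grip 44.9
```

Request:
{"op": "step_arm", "data": {
  "motion": [
    {"dx": 0, "dy": -0.017, "dz": -0.005, "wx": -0.015, "wy": 0, "wz": 0, "claw": 30},
    {"dx": 0, "dy": -0.034, "dz": -0.01, "wx": -0.03, "wy": 0, "wz": 0, "claw": 30},
    {"dx": 0, "dy": -0.034, "dz": -0.015, "wx": -0.03, "wy": 0, "wz": 0, "claw": 30}
  ]
}}

```text
clock: 7.95
tool_pos: [0.5097, 0.0206, 0.0714]
eef_rot: [-0.07, 0.996, 0.049, -0.003]
contact_force: [2.4, 1.6, -12.8]
opening: 0.449
finger_force: 45.0
```

```bash
python3 -c "from h import *;st()"
```

```text
t 7.95 tcp jig mm [ 1.6 -1.1 71.4] lean top->+y deg -5.6 x -0.05 F jig [2.6, 1.3, -12.8] M [ 0.23 -0.58 -0.05] open 39.6 grip 45.0
```

Request:
{"op": "step_arm", "data": {
  "motion": [
    {"dx": 0, "dy": 0.022, "dz": -0.005, "wx": 0.02, "wy": 0, "wz": 0, "claw": 30},
    {"dx": 0, "dy": 0.045, "dz": -0.01, "wx": 0.04, "wy": 0, "wz": 0, "claw": 30},
    {"dx": 0, "dy": 0.068, "dz": -0.02, "wx": 0.06, "wy": 0, "wz": 0, "claw": 30},
    {"dx": 0, "dy": 0.068, "dz": -0.02, "wx": 0.06, "wy": 0, "wz": 0, "claw": 30},
    {"dx": 0, "dy": 0.045, "dz": -0.025, "wx": 0.04, "wy": 0, "wz": 0, "claw": 30},
    {"dx": 0, "dy": 0.022, "dz": -0.03, "wx": 0.02, "wy": 0, "wz": 0, "claw": 30},
    {"dx": 0, "dy": 0, "dz": -0.04, "wx": 0, "wy": 0, "wz": 0, "claw": 30},
    {"dx": 0, "dy": 0, "dz": -0.04, "wx": 0, "wy": 0, "wz": 0, "claw": 30}
  ]
}}

```text
clock: 8.75
tool_pos: [0.5089, 0.0202, 0.0752]
eef_rot: [-0.07, 0.996, 0.049, -0.004]
contact_force: [0.5, 2.3, -2.6]
opening: 0.449
finger_force: 45.0
```

```bash
python3 -c "
from h import *
st()
p,d=snap('side','s4.png')
im=cv2.imread('pics/s4.png');a=[int(x) for x in proj('side',[.507,.021,.08])]
cv2.imwrite('pics/s4c.png',cv2.resize(im[a[1]-50:a[1]+50,a[0]-60:a[0]+60],None,fx=6,fy=6,interpolation=cv2.INTER_CUBIC))"
```

```text
t 8.75 tcp jig mm [ 0.7 -1.4 75.2] lean top->+y deg -5.63 x -0.0 F jig [0.9, 2.2, -2.6] M [ 0.33 -0.01  0.07] open 39.6 grip 45.0
```

View pics/s4c.png

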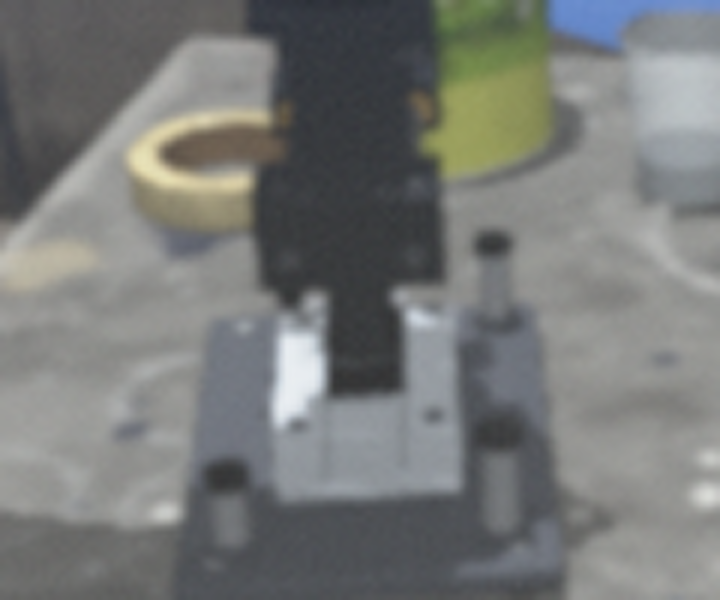

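The jig is unmoved (rests still at (493,240), (500,430), (228,475)). The block is leaning and rising with the gripper, and the forces are low. I continue rocking.

Request:
{"op": "step_arm", "data": {
  "motion": [
    {"dx": 0, "dy": 0.022, "dz": -0.005, "wx": 0.02, "wy": 0, "wz": 0, "claw": 30},
    {"dx": 0, "dy": 0.045, "dz": -0.01, "wx": 0.04, "wy": 0, "wz": 0, "claw": 30},
    {"dx": 0, "dy": 0.068, "dz": -0.02, "wx": 0.06, "wy": 0, "wz": 0, "claw": 30},
    {"dx": 0, "dy": 0.068, "dz": -0.02, "wx": 0.06, "wy": 0, "wz": 0, "claw": 30},
    {"dx": 0, "dy": 0.045, "dz": -0.025, "wx": 0.04, "wy": 0, "wz": 0, "claw": 30},
    {"dx": 0, "dy": 0.022, "dz": -0.03, "wx": 0.02, "wy": 0, "wz": 0, "claw": 30},
    {"dx": 0, "dy": 0, "dz": -0.04, "wx": 0, "wy": 0, "wz": 0, "claw": 30},
    {"dx": 0, "dy": 0, "dz": -0.04, "wx": 0, "wy": 0, "wz": 0, "claw": 30}
  ]
}}

```text
clock: 9.6
tool_pos: [0.5088, 0.0204, 0.0788]
eef_rot: [-0.071, 0.996, 0.049, -0.003]
contact_force: [-1.7, 0.5, 0.9]
opening: 0.449
finger_force: 45.0
```

```bash
python3 -c "from h import *;st()"
```

```text
t 9.6 tcp jig mm [ 0.6 -1.2 78.8] lean top->+y deg -5.62 x -0.0 F jig [-1.6, 0.7, 0.9] M [0.46 0.25 0.37] open 39.6 grip 45.0
```

Request:
{"op": "step_arm", "data": {
  "motion": [
    {"dx": 0, "dy": 0.022, "dz": -0.005, "wx": 0.02, "wy": 0, "wz": 0, "claw": 30},
    {"dx": 0, "dy": 0.045, "dz": -0.01, "wx": 0.04, "wy": 0, "wz": 0, "claw": 30},
    {"dx": 0, "dy": 0.068, "dz": -0.02, "wx": 0.06, "wy": 0, "wz": 0, "claw": 30},
    {"dx": 0, "dy": 0.068, "dz": -0.02, "wx": 0.06, "wy": 0, "wz": 0, "claw": 30},
    {"dx": 0, "dy": 0.045, "dz": -0.025, "wx": 0.04, "wy": 0, "wz": 0, "claw": 30},
    {"dx": 0, "dy": 0.022, "dz": -0.03, "wx": 0.02, "wy": 0, "wz": 0, "claw": 30},
    {"dx": 0, "dy": 0, "dz": -0.04, "wx": 0, "wy": 0, "wz": 0, "claw": 30},
    {"dx": 0, "dy": 0, "dz": -0.04, "wx": 0, "wy": 0, "wz": 0, "claw": 30}
  ]
}}

```text
clock: 10.4
tool_pos: [0.509, 0.0193, 0.0824]
eef_rot: [-0.07, 0.996, 0.049, -0.003]
contact_force: [-0.8, 1.5, 4.0]
opening: 0.45
finger_force: 45.0
```

```bash
python3 -c "from h import *;st()"
```

```text
t 10.4 tcp jig mm [ 0.7 -2.3 82.4] lean top->+y deg -5.67 x -0.05 F jig [-0.5, 1.6, 4.0] M [0.54 0.46 0.31] open 39.6 grip 45.0
```

Request:
{"op": "step_arm", "data": {
  "motion": [
    {"dx": 0, "dy": 0.022, "dz": -0.01, "wx": 0.02, "wy": 0, "wz": 0, "claw": 30},
    {"dx": 0, "dy": 0.045, "dz": -0.02, "wx": 0.04, "wy": 0, "wz": 0, "claw": 30},
    {"dx": 0, "dy": 0.068, "dz": -0.03, "wx": 0.06, "wy": 0, "wz": 0, "claw": 30},
    {"dx": 0, "dy": 0.068, "dz": -0.035, "wx": 0.06, "wy": 0, "wz": 0, "claw": 30},
    {"dx": 0, "dy": 0.05, "dz": -0.04, "wx": 0.045, "wy": 0, "wz": 0, "claw": 30},
    {"dx": 0, "dy": 0.04, "dz": -0.045, "wx": 0.031, "wy": 0, "wz": 0, "claw": 30},
    {"dx": 0, "dy": 0.04, "dz": -0.045, "wx": 0.031, "wy": 0, "wz": 0, "claw": 30}
  ]
}}

```text
clock: 11.1
tool_pos: [0.5088, 0.0217, 0.0859]
eef_rot: [-0.07, 0.998, 0.0, 0.0]
contact_force: [-1.1, 3.2, -0.9]
opening: 0.451
finger_force: 45.0
```

```bash
python3 -c "
from h import *
st()
p,d=snap('side','s5.png')
im=cv2.imread('pics/s5.png');a=[int(x) for x in proj('side',[.507,.021,.08])]
cv2.imwrite('pics/s5c.png',cv2.resize(im[a[1]-50:a[1]+50,a[0]-60:a[0]+60],None,fx=6,fy=6,interpolation=cv2.INTER_CUBIC))"
```

```text
t 11.1 tcp jig mm [ 0.9  0.1 85.9] lean top->+y deg -0.04 x -0.03 F jig [-0.7, 3.3, -0.9] M [0.73 0.38 0.05] open 39.7 grip 45.0
```

View pics/s5c.png

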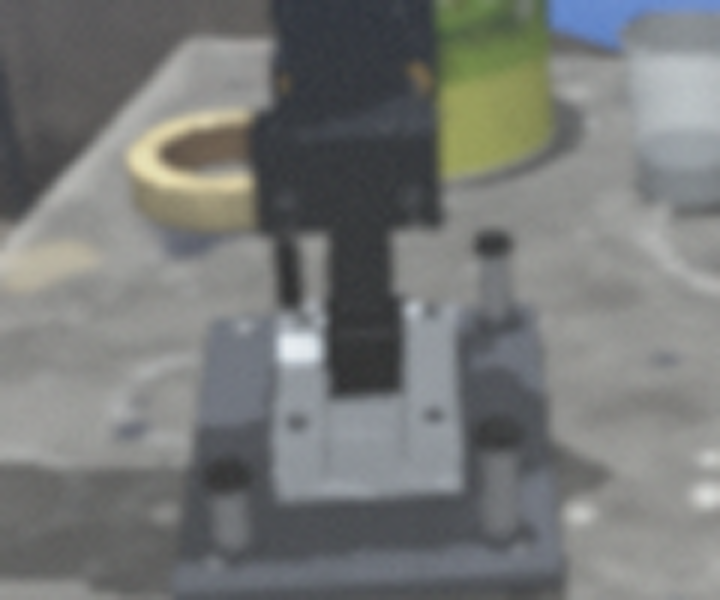

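The crop is ambiguous because the shoulder and shank are both black: the dark area ends at (365,392), as before. I check with depth whether the shoulder rose or the fingers slipped.

Run:
```python
from h import *
np.set_printoptions(precision=1,suppress=True)
c,s=np.cos(np.radians(8.15)),np.sin(np.radians(8.15));A=np.array([[c,s,0],[-s,c,0],[0,0,1]])
np.set_printoptions(suppress=True,precision=1)
p,d=snap('side');P=(pts('side',d)-[.508,.0215,0])@A.T*1000
P0=(pts('side',np.load('s1.npy'))-[.508,.0215,0])@A.T*1000
for v in range(196,224,1): print(v,'now',P[v,229],'start',P0[v,229],'  rgb',p[v,229])
```

```text
196 now [  4.1 -35.1 120.7] start [ 2.3  9.  99.9]   rgb [57 59 59]
197 now [  4.  -36.6 118.8] start [ 2.1 10.5 96.5]   rgb [56 57 58]
198 now [  3.8 -36.2 116. ] start [ 2.   8.8 94.6]   rgb [54 57 57]
199 now [  3.7 -36.3 113.5] start [ 2.   5.7 93.3]   rgb [56 58 60]
200 now [  3.4 -34.6 110.1] start [ 2.1 -2.5 94.6]   rgb [57 59 61]
201 now [  3.3 -34.6 107.5] start [ 2.1 -7.  94.1]   rgb [56 59 60]
202 now [  3.2 -36.1 105.6] start [  2.2 -13.7  94.6]   rgb [55 57 60]
203 now [  3.  -35.3 102.6] start [  2.3 -18.4  94.3]   rgb [57 58 60]
204 now [  2.7 -31.9  98.3] start [  1.9 -12.8  88.8]   rgb [59 58 62]
205 now [  2.6 -34.9  97.2] start [  2.  -19.8  89.6]   rgb [55 57 58]
206 now [  2.4 -32.3  93.2] start [  1.7 -17.6  85.8]   rgb [58 59 60]
207 now [  2.2 -33.2  91. ] start [  1.5 -16.9  82.8]   rgb [58 58 60]
208 now [  2.  -31.2  87.3] start [  1.3 -15.9  79.6]   rgb [54 54 55]
209 now [  1.4 -20.5  79.2] start [  1.2 -15.9  76.9]   rgb [57 60 60]
210 now [  1.2 -20.7  76.6] start [  1.1 -17.4  74.9]   rgb [64 64 67]
211 now [  0.9 -18.2  72.6] start [  1.1 -22.5  74.8]
[... 178 characters left out ...]
.5  68.3] start [  0.4 -17.9  64.2]   rgb [54 54 54]
215 now [  0.6 -26.6  66.1] start [  0.3 -18.7  61.9]   rgb [54 54 54]
216 now [  0.2 -20.4  60.1] start [  0.1 -18.9  59.3]   rgb [52 52 53]
217 now [  0.1 -22.4  58.4] start [ -0.1 -18.2  56.1]   rgb [54 55 55]
218 now [ -0.1 -20.6  54.7] start [ -0.3 -17.5  53. ]   rgb [51 53 53]
219 now [ -0.2 -22.3  52.8] start [ -0.1 -25.   54.3]   rgb [56 56 58]
220 now [ -0.4 -22.5  50.2] start [ -0.4 -23.3  50.6]   rgb [81 84 86]
221 now [ -0.5 -24.3  48.4] start [ -0.4 -26.7  49.7]   rgb [112 116 120]
222 now [ -0.4 -30.   48.7] start [ -0.4 -30.   48.7]   rgb [138 143 148]
223 now [ -0.4 -34.9  48.7] start [ -0.3 -35.2  48.8]   rgb [143 149 154]
```

Depth shows the shoulder top at z of about 70 mm, with the shank visible down to 48 mm. So the block has risen about 17 mm with no slip and is past the pins. I raise it the rest of the way.

Request:
{"op": "step_arm", "data": {
  "motion": [
    {"dx": 0, "dy": 0, "dz": -0.025, "wx": 0, "wy": 0, "wz": 0, "claw": 30},
    {"dx": 0, "dy": 0, "dz": -0.05, "wx": 0, "wy": 0, "wz": 0, "claw": 30},
    {"dx": 0, "dy": 0, "dz": -0.08, "wx": 0, "wy": 0, "wz": 0, "claw": 30},
    {"dx": 0, "dy": 0, "dz": -0.12, "wx": 0, "wy": 0, "wz": 0, "claw": 30},
    {"dx": 0, "dy": 0, "dz": -0.16, "wx": 0, "wy": 0, "wz": 0, "claw": 30},
    {"dx": 0, "dy": 0, "dz": -0.2, "wx": 0, "wy": 0, "wz": 0, "claw": 30},
    {"dx": 0, "dy": 0, "dz": -0.22, "wx": 0, "wy": 0, "wz": 0, "claw": 30},
    {"dx": 0, "dy": 0, "dz": -0.22, "wx": 0, "wy": 0, "wz": 0, "claw": 30}
  ]
}}

```text
clock: 12.0
tool_pos: [0.5091, 0.0234, 0.1035]
eef_rot: [-0.072, 0.997, -0.002, 0.0]
contact_force: [-0.3, 0.3, -2.1]
opening: 0.449
finger_force: 45.0
```

Run:
```python
from h import *
np.set_printoptions(suppress=True,precision=1)
st()
c,s=np.cos(np.radians(8.15)),np.sin(np.radians(8.15));A=np.array([[c,s,0],[-s,c,0],[0,0,1]])
p,d=snap('side','s6.png');P=(pts('side',d)-[.508,.0215,0])@A.T*1000
for v in range(202,222): print(v,P[v,229],p[v,229])
a=[int(x) for x in proj('side',[.507,.021,.08])]
cv2.imwrite('pics/s6c.png',cv2.resize(cv2.imread('pics/s6.png')[a[1]-50:a[1]+50,a[0]-60:a[0]+60],None,fx=6,fy=6,interpolation=cv2.INTER_CUBIC))
```

```text
t 12.0 tcp jig mm [  1.4   1.7 103.5] lean top->+y deg 0.18 x -0.04 F jig [-0.2, 0.3, -2.1] M [0.1 0.  0.1] open 39.6 grip 45.0
202 [  2.4 -18.3  96.9] [56 56 58]
203 [  2.4 -20.3  95.2] [60 63 64]
204 [  2.2 -20.8  92.8] [62 65 67]
205 [  2.  -18.7  89.1] [54 55 56]
206 [  1.8 -20.   87. ] [55 55 55]
207 [  1.9 -25.9  87.3] [54 55 55]
208 [  1.8 -27.6  85.5] [49 49 50]
209 [  1.5 -23.2  80.6] [54 55 55]
210 [  1.2 -20.4  76.5] [54 55 57]
211 [  1.2 -23.3  75.3] [54 56 56]
212 [  0.8 -19.7  70.7] [52 54 53]
213 [  0.8 -22.2  69.3] [54 54 54]
214 [  0.6 -22.   66.4] [63 67 65]
215 [  0.4 -20.8  63.1] [92 96 98]
216 [-2.  28.3 34.2] [127 131 136]
217 [-2.1 28.  31.5] [140 145 151]
218 [-2.3 28.9 28.1] [140 145 150]
219 [-2.5 28.3 25.5] [140 144 150]
220 [-2.6 27.2 23.2] [143 148 153]
221 [ -0.6 -21.3  46.7] [147 152 157]
```

View pics/s6c.png

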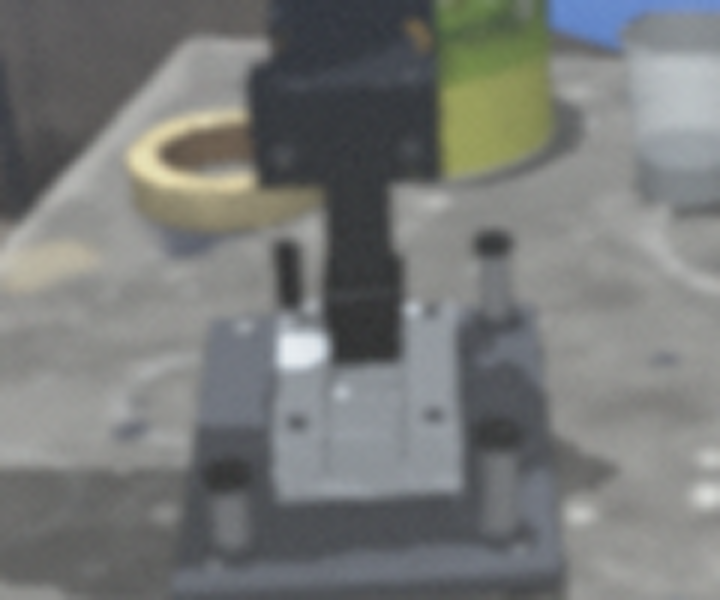

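The foot is at z of about 62 mm with the pocket visible below it at (345,390), so it is about 13 mm clear. The block is upright (0.2°), the jig's rests are at unchanged pixels, and the keeper lug at (290,275) is still swung away. I hand in.

```bash
python3 -c "
from h import *
print(workorder.finish_job())"
```

```text
the job is handed in; nothing more can be done
None
```

The keeper is swung clear by its lug (about 1.5 rad), and the block was rocked free and is held upright about 13 mm above its pocket; the camera shows the jig has not moved, and the job is handed in.

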